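Raise the V-block to the laser and hold the lens barrel in it

ROBOT

A 6-joint arm with a two-finger parallel gripper is mounted at the origin on the work surface. World frame = base frame: x ahead of the robot, y to its left, z up, the work surface at z = 0. Lengths are in m, angles in rad, forces in N, time in s.
With the tool pointing down it reaches from about 0.225 to 0.875 m from the base axis. Payload 3.4 kg.
Tool frame: the origin (TCP) lies between the finger pads; the fingertips stand 8 mm ahead of it and the grasp point (between the pads) lies 11 mm behind it; z points along the fingers, y is the line along which they close (so a half turn about z gives the same grasp; the last joint's range is limited). The gripper opens to 85 mm and grips with 20 to 120 N. Pads are 22 mm wide; open, the fingers measure 114 mm over their backs; the gripper's body (76 mm by 85 mm) begins 54 mm behind the grasp point. The pads swing forward as they close: fully open they stand 13 mm farther back than shut.
Start: joints at [-0.121, 0.276, 1.505, -0, 1.361, -0.121], TCP at [0.575, -0, 0.239] pointing down, gripper open.
Joint ranges: [-2.89, 2.89], [-0.75, 2.08], [0.22, 2.7], [-1.18, 4.32], [0.11, 2.71], [-2.7, 2.7]. Speed limits (rad/s): [2.57, 2.57, 3.14, 3.14, 3.14, 3.14].

INTERFACE

Orientations are given as a unit quaternion [w, x, y, z].
In Python, from rig import manip, optics, finder gives the robot as it stands.
- The arm moves only by the tool servo_tool, never from a script. Its argument "increments" is a list of rows, each a list of 7 numbers: the shift along the tool's x, y, z in cm, then the turn, a rotation vector about the tool's x, y, z in degrees, then the closure, from -1 (fully open) to 1 (shut). In form: [[x, y, z, rx, ry, rz, gripper], ...]. A call has exactly 5 rows; each row shifts and turns the commanded pose from where the row before left it, along the tool's axes as they then stand; what a row does not reach is not made up. A row lasts 1/10 s, in which the tool goes at most 50 mm and 8.59 degrees, less where a joint would pass 70% of its speed; a pose out of reach is approached as far as the arm can. A call is refused whole if a number of a shift passes 5 or a number of a turn 8.59, either way. A call with a gripper value outside its range is refused whole. The fingers move at their own pace and stop on an object; "squeeze" is the grip in N (left out, the last holds). Time passes only in rows, so rows that do not move let the fingers close, or fill a call up. It gives the time, the measured TCP pose, the force, the opening and the grip force at its end, in the units of the state.
- manip.get_state(): the state, without advancing time (a new reading comes with each control period).
- optics.get_image(name): name is "scene" or "side" or "wrist"; returns the picture (384x512x3 uint8, red, green, blue); there is no depth.
- optics.get_calibration(name): a dict with "fov_y" (degrees; the focal length in pixels is half the picture's height over the tangent of half this angle, whatever the lens; pixels are square), "cx", "cy" (the principal point, pixels), "world_to_cam" (4x4, takes a point from world to camera coordinates). Camera axes: x right, y down, z forward; pixel columns grow to the right and rows downward; lengths in m; the calibration is good to about 2 mm. A picture is of the moment at which its call begins: read the wrist's pose just before it. get_calibration takes no time and is no camera call; for the wrist camera it gives the pose at the moment of the call.
- manip.sign_off(): hands the job in; it is judged then, once.
Trained networks look in the newest picture that a camera, given by its name, has taken for a name from the list of things; names that differ only in an ending like _2 or _b are one class to them, and where a whole thing is asked for, a point or a joint stands for the part that bears it (a point fixed in the world has none). Each returns a list of dicts, best first, with "p" (0 to 1); they miss things now and then, are a little off and sometimes report something else, mostly with a low value. They report only what shows in the picture. A call takes as long as a camera call. They do not tell look-alikes from the thing itself.
- finder.silhouettes(label, camera): "region" (384x512 bool, what is visible of it) and "box" ([centre column, centre row, width, height] in pixels, round what is visible of it).
- finder.tip_of(label, camera): "at" ([column, row] in pixels: a listed point, or the origin of a listed thing).
The state is a dict: "clock": time; "qpos": joint angles; "qd": joint speeds; "effort": joint torques, N m; "position": TCP position; "ee_rot": TCP orientation; "contact_force": force on the tool from outside, world axes, zero at the start; "moment": the same for the moment, N m; "width": finger opening in m; "gripper_force": force on a finger pad.
Only numpy, scipy, OpenCV 4.12 (cv2) and the standard library are available. Lean on these libraries where they do the work, as an engineer would, in place of code of your own. Each camera call takes 0.05 s, during which the arm holds its last target. There are 200 camera calls.

TASK

Put the closed case that carries the steel V-block squarely on top of the two-case column on the breadboard, its edges flush with the column's (either way round), so that the V is raised to the laser, and let go of it. Then take the lens barrel from its grey rest, lay it in the V, centred along the V-block and bearing on both slopes, and hold it there pressed down gently but firmly with the fingers, with about 10 N (the weight of a full one-litre bottle): the program finishes while still pressing. Leave everything else on the bench where it is.

Things in the scene. Friction and masses are not known exactly. Their poses are not given: they have to be found in the camera images.
- vcase: Loose closed cream case 130 x 72 x 40 mm (long side x), 0.45 kg with the bare steel V-block fixed on its lid. Origin: centre of its underside, z up, lid at z = 40 mm. The V-block has two V-notched cheeks, top at z = 78 mm, 60 mm wide in y, each filling x = 28 to 48 mm either side of the middle, joined by a low web (web).
- web (a point): Middle of the flat top of the V-block's web, 62 mm above the underside of its case, axes as the case's. The web is 24 mm wide in y, 22 mm high above the lid, 56 mm long between the cheeks. The case can be lifted by it, gripped across y, close above its centre of mass.
- seat (a point): Where the middle of the barrel's axis is when it is seated and centred in the V: 80 mm above the case's underside, axes as the case's. Fingers gripping the barrel across y have 56 mm along x between the cheeks; 18 mm below this point is the web's top, 40 mm below it the lid.
- v_left: The slopes on the V's +y side, one on each cheek. The V is 90 degrees, runs along the case's x, opens upward, lowest line 57 mm above the case's underside, mouth 42 mm wide. Ground and oiled, slippery (friction about 0.15). Origin and axes are those of vcase.
- v_right: The same for the slopes on the -y side. Origin and axes are those of vcase.
- column: Aluminium breadboard fixed to the bench, 10 mm thick, 110 mm wide, x = -75 to 185 mm, with a column of two closed cream cases, each 130 x 72 x 40 mm, screwed down. Origin: on the bench under the column's centre; x along the cases' long side, z up. Flat column top at z = 90 mm. At x = 125 to 185 mm a laser on a post, 36 mm wide, up to z = 187 mm; its axis is at z = 170 mm along x, over the column.
- lens: Lens barrel: plain aluminium cylinder 32 mm in diameter, 110 mm long, glass at both ends, thin dark rings off its middle, about 0.2 kg. Origin at its centre, x along its axis (it may roll about x). It starts lying level in the rest, its axis 30 mm above the bench and along the rest's x, centred on it.
- rest: Low grey plastic rest fixed to the bench, base 120 x 50 x 4 mm. Origin: centre of its underside, x along its length. Two supports, 18 mm along x at 40 mm either side of the middle, 20 mm high, carry the barrel; between them 62 mm are free for fingers, down to 4 mm above the bench.
- spare_case: Bystander, to be left alone: spare closed case 130 x 72 x 40 mm, cream painted like the others but with a bare lid, lying on the bench. Origin at the centre of its underside.
- fan: Bystander, to be left alone: cooling fan on a square heat sink, 80 x 80 x 46 mm. Origin at the centre of its underside.
- circuit: Bystander, to be left alone: small green circuit board 90 x 60 mm, up to 24 mm high. Origin at the centre of its underside.
- wash_bottle: Bystander, to be left alone: off-white plastic bottle, 64 mm across, 170 mm tall. Origin at the centre of its underside.
- jar: Bystander, to be left alone: clear jar with a yellow cap, 68 mm across, 90 mm tall. Origin at the centre of its underside.
- vial: Bystander, to be left alone: small amber vial with white cap, 28 mm across, 70 mm tall. Origin at the centre of its underside.
Mind the look-alikes: they are no part of the job. What is shaped like the vcase but red or turquoise is not meant.

How it is judged:
On the way, in this order (a step that is already met when the one before it is completed fails the run):
1. the V-block's case stands squarely on the column, let go (horizontal distance between vcase and column below 0.008 m and angle between the x axis of vcase and the x axis of column, either way round below 0.1 rad and angle between vcase's own z axis and vertical below 0.05 rad and z of vcase in the frame of column between 0.086 and 0.094 m and contact force between the fingers and vcase below 0.5 N and contact force between vcase and column above 1 N and linear speed of vcase below 0.02 m/s), for 0.2 s.
2. the lens barrel lies in the V on both slopes (horizontal distance between vcase and column below 0.008 m and angle between the x axis of vcase and the x axis of column, either way round below 0.1 rad and angle between vcase's own z axis and vertical below 0.05 rad and z of vcase in the frame of column between 0.086 and 0.094 m and contact force between the fingers and vcase below 0.5 N and x of lens in the frame of vcase between -0.012 and 0.012 m and y of lens in the frame of vcase between -0.003 and 0.003 m and z of lens in the frame of vcase between 0.077 and 0.083 m and angle between the x axis of lens and the x axis of vcase, either way round below 0.06 rad), for 0.2 s.
At the end, for the whole second after the job is handed in: Case level on the column, within 8 mm and 0.1 rad of square, untouched by fingers; barrel still, in the V within 3 mm and 0.06 rad of seated, centred within 12 mm along it; fingers hold or press it (over 3 N) and it bears on each side's slopes with 2 to 30 N (all of step 2 and contact force between lens and v_left between 2 and 30 N and contact force between lens and v_right between 2 and 30 N and contact force between the fingers and lens above 3 N and linear speed of each of lens, vcase below 0.01 m/s); the arm keeps its last pose, push and grip.
It fails at once if the barrel is slammed or pressed hard: more than 60 N on the slopes of one side (contact force between lens and v_left above 60 N or contact force between lens and v_right above 60 N).
It fails at once if a bystander is moved more than 30 mm (distance of any of spare_case, fan, circuit, wash_bottle, jar, vial from where it was at the start of the episode above 0.03 m).
It also fails if it takes over 72 s, if anything falls off the work surface, if the arm or the gripper's body presses on something with over 40 N, if the wrist force passes 120 N, or if a joint passes its speed limit or range.

## Working session

There is one attempt and no reset: what is moved stays moved. The work goes in short steps, Python scripts to look and compute and a tool call to move; the robot and the scene stay as the last step left them, time stands still between calls to the robot, and variables do not carry over. Pictures are saved under pics/ and viewed, at most 13 in all, crops included, and the job is handed in when it is done.

Besides the shell and the picture viewer there is one more tool, called after "Emit:" by a JSON object that holds its "name" and its "arguments". servo_tool: Moves the arm, as the interface text tells. Its arguments: {"type":"object","properties":{"increments":{"type":"array","items":{"type":"array","items":{"type":"number"}}},"squeeze":{"type":"number"}},"required":["increments"]}

```bash
mkdir -p pics; cat > h.py <<'E'
import numpy as np, cv2
from rig import manip, optics, finder
from scipy.spatial.transform import Rotation as R
def ray(cam,uv,cal=None):
    c=cal or optics.get_calibration(cam); f=192/np.tan(np.radians(c["fov_y"])/2)
    W=np.array(c["world_to_cam"]); d=np.array([(uv[0]-c["cx"])/f,(uv[1]-c["cy"])/f,1])
    return -W[:3,:3].T@W[:3,3], W[:3,:3].T@d
def at_z(cam,uv,z,cal=None):
    o,d=ray(cam,uv,cal); return o+d*(z-o[2])/d[2]
def proj(cam,p,cal=None):
    c=cal or optics.get_calibration(cam); f=192/np.tan(np.radians(c["fov_y"])/2)
    W=np.array(c["world_to_cam"]); q=np.atleast_2d(p)@W[:3,:3].T+W[:3,3]
    return np.c_[q[:,0]/q[:,2]*f+c["cx"],q[:,1]/q[:,2]*f+c["cy"]]
def tri(a,b):
    A=0;B=0
    for o,d in (a,b):
        d=d/np.linalg.norm(d);P=np.eye(3)-np.outer(d,d);A=A+P;B=B+P@o
    return np.linalg.solve(A,B)
E
python3 - <<'E'
from h import *
np.set_printoptions(precision=3,suppress=True)
I={n:optics.get_image(n) for n in("scene","side","wrist")}
cv2.imwrite("pics/a.png",cv2.resize(np.hstack([I["scene"],I["side"]])[:,:,::-1],(800,300),interpolation=cv2.INTER_AREA))
cv2.imwrite("pics/scene.png",cv2.resize(I["scene"],(768,576))[:,:,::-1]); cv2.imwrite("pics/side.png",cv2.resize(I["side"],(768,576))[:,:,::-1])
Z=dict(vcase=0,web=.062,column=0,lens=.03,rest=0,seat=.08,spare_case=0)
for l in Z:
  for n in I:
    for d in finder.tip_of(l,n)[:3]:
      print(l,n,round(d["p"],2),np.round(d["at"]),at_z(n,d["at"],Z[l])[:2])
for n in I: print(n,ray(n,(256,192)))
print(manip.get_state())
E
```

```text
vcase scene 0.68 [180. 291.] [ 0.516 -0.349]
vcase scene 0.66 [128. 277.] [ 0.367 -0.388]
vcase side 0.82 [269. 381.] [ 0.374 -0.402]
vcase side 0.72 [322. 342.] [ 0.511 -0.358]
vcase side 0.63 [179. 348.] [ 0.215 -0.279]
web scene 0.96 [127. 264.] [ 0.381 -0.391]
web scene 0.7 [116. 218.] [ 0.215 -0.277]
web scene 0.56 [177. 278.] [ 0.523 -0.357]
web side 0.9 [327. 320.] [ 0.521 -0.347]
web side 0.89 [270. 363.] [ 0.376 -0.398]
web side 0.77 [180. 331.] [ 0.225 -0.279]
column scene 0.69 [291. 192.] [0.565 0.184]
column scene 0.36 [219. 232.] [ 0.471 -0.113]
column side 0.84 [260. 190.] [0.551 0.186]
column side 0.52 [330. 322.] [ 0.548 -0.32 ]
lens scene 0.88 [219. 230.] [ 0.485 -0.129]
lens scene 0.47 [214. 201.] [ 0.389 -0.026]
lens scene 0.35 [178. 295.] [ 0.539 -0.378]
lens side 0.73 [278. 258.] [ 0.493 -0.129]
lens wrist 0.58 [385. 252.] [ 0.745 -0.113]
lens wrist 0.57 [197. 266.] [ 0.498 -0.134]
lens wrist 0.37 [ 94. 151.] [0.383 0.019]
rest scene 0.71 [218. 239.] [ 0.486 -0.138]
rest side 0.86 [277. 268.] [ 0.489 -0.134]
rest wrist 0.61 [199. 253.] [ 0.496 -0.13 ]
seat scene 
[... 413 characters left out ...]
t 0.49 [395.  75.] [0.745 0.107]
scene (array([ 1.047, -0.817,  0.849]), array([-0.421,  0.673, -0.608]))
side (array([ 0.231, -0.744,  0.771]), array([ 0.244,  0.745, -0.621]))
wrist (array([0.575, 0.065, 0.374]), array([ 0.003, -0.271, -0.963]))
{'clock': 1.2, 'qpos': array([-0.121,  0.276,  1.505, -0.   ,  1.361, -0.121]), 'qd': array([-0.001,  0.   ,  0.001, -0.001,  0.001,  0.   ]), 'effort': array([ -0.002, -41.667, -24.611,  -0.001,   0.   ,   0.   ]), 'position': array([ 0.575, -0.   ,  0.239]), 'ee_rot': array([0.   , 0.707, 0.707, 0.   ]), 'contact_force': array([ 0.375, -0.134, -0.434]), 'moment': array([-0.016, -0.026, -0.033]), 'gripper_force': 0.0, 'width': 0.08500679149878555}
```

View pics/scene.png

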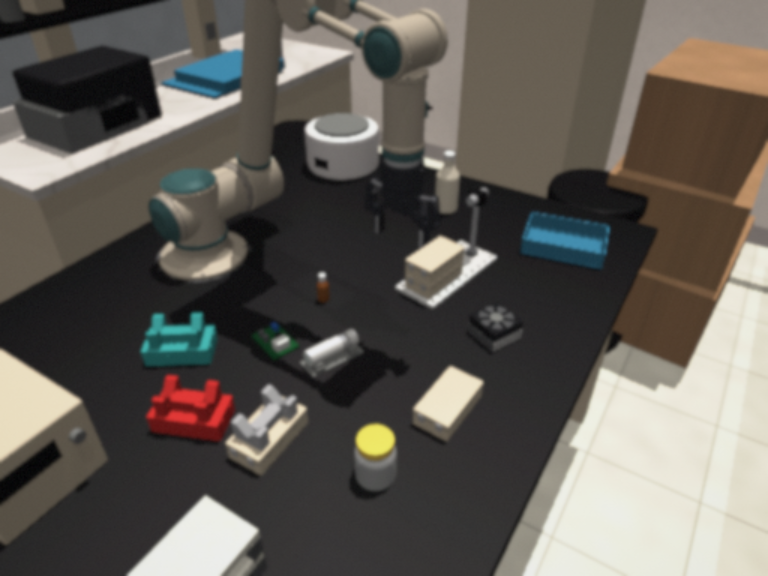

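View pics/side.png

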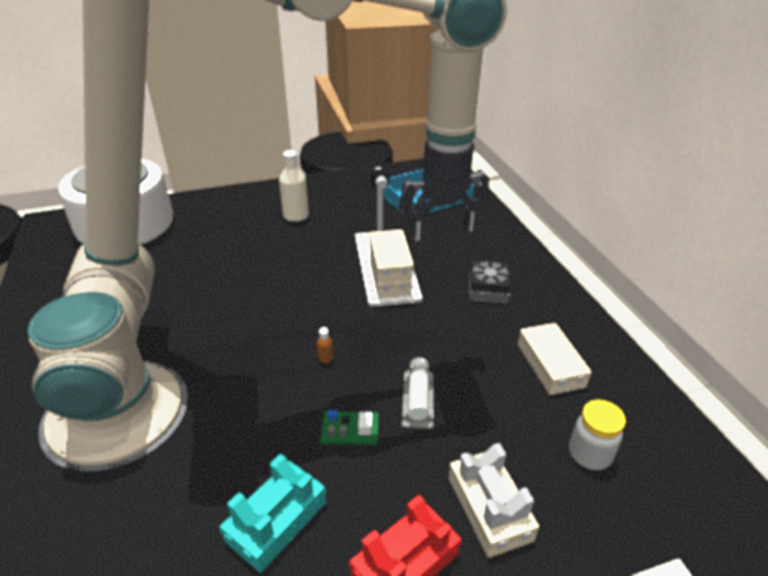

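The cream V-case is at about scene (178,285), beside the red and turquoise look-alikes. The barrel is at scene (220,233) and the column at (290,180). I'll look at the column from above first, then the case.

Emit:
{"name": "servo_tool", "arguments": {"increments": [[4.5,0,-3,0,0,0,-1],[4.5,0,-3,0,0,0,-1],[4.5,0,-3,0,0,0,-1],[4.5,0,0,0,0,0,-1],[4,-1,0,0,0,0,-1]]}}

```text
clock: 1.7
position: [0.5661, 0.2119, 0.3236]
ee_rot: [0.001, 0.707, 0.707, 0.002]
contact_force: [-0.1, -0.5, -1.0]
width: 0.0854
gripper_force: 0.0
```

Emit:
{"name": "servo_tool", "arguments": {"increments": [[0,0,0,0,0,0,-1],[0,0,0,0,0,0,-1],[0,0,0,0,0,0,-1],[0,0,0,0,0,0,-1],[0,0,0,0,0,0,-1]]}}

```text
clock: 2.2
position: [0.5653, 0.2086, 0.3225]
ee_rot: [0.0, 0.708, 0.706, -0.0]
contact_force: [-0.5, -0.1, -0.2]
width: 0.0852
gripper_force: 0.0
```

```bash
python3 - <<'E'
from h import *
np.set_printoptions(precision=4,suppress=True)
print(manip.get_state()["position"],manip.get_state()["ee_rot"])
c=optics.get_calibration("wrist"); I=optics.get_image("wrist"); np.savez("col.npz",I=I,**c)
cv2.imwrite("pics/col.png",cv2.resize(I,(768,576))[:,:,::-1])
for d in finder.tip_of("column","wrist")[:2]: print(d["p"],d["at"],at_z("wrist",d["at"],0))
E
```

```text
[0.5653 0.2086 0.3225] [ 0.0001  0.7078  0.7064 -0.0001]
0.87 [246.0, 160.8] [0.5507 0.1975 0.    ]
```

View pics/col.png

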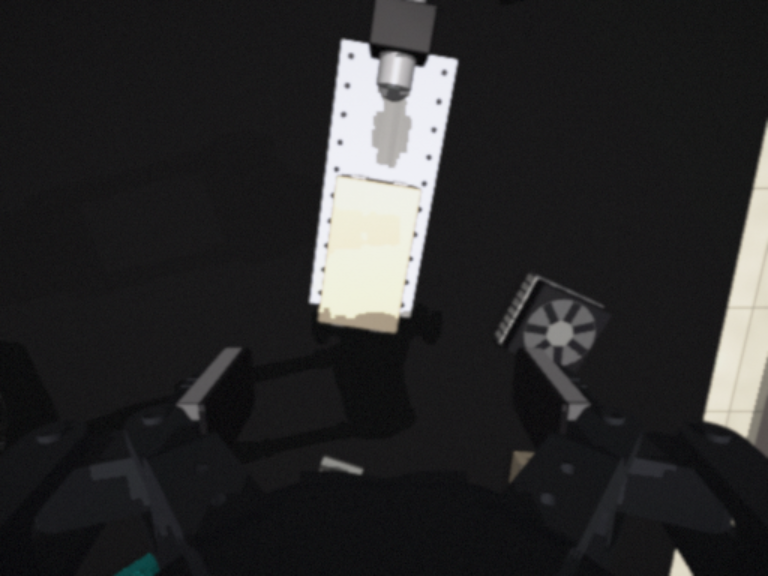

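The column top has corners near (338,176), (421,188), (398,332) and (318,320) at 1.5x scale. The laser is at the image top, so it lies towards world +y. Next I fit that rectangle.

```bash
cat >> h.py <<'E'
def fitrect(cam,uv4,z,L,W,cal=None):
    """corners in order -> rigid fit of an LxW rectangle; first edge is the short (W) one at +x end"""
    P=np.array([at_z(cam,u,z,cal)[:2] for u in uv4]); c=P.mean(0)
    a=(P[0]+P[1]-P[2]-P[3]); yaw=np.arctan2(a[1],a[0])
    s=[np.linalg.norm(P[i]-P[(i+1)%4]) for i in range(4)]
    return c,np.degrees(yaw),s
E
python3 - <<'E'
from h import *
np.set_printoptions(precision=4,suppress=True)
z=np.load("col.npz"); I=z["I"].astype(int); cal={k:z[k] if k=="world_to_cam" else float(z[k]) for k in("fov_y","cx","cy","world_to_cam")}
print(fitrect("wrist",np.array([(338,176),(421,188),(398,332),(318,320)])/1.5,.09,.13,.072,cal))
m=((I[...,0]-I[...,2]>12)&(I[...,0]>90)).astype(np.uint8)
m=cv2.morphologyEx(m,cv2.MORPH_CLOSE,np.ones((5,5)));n,l,st,ce=cv2.connectedComponentsWithStats(m)
k=l[165,245]; print(k,st[k]); 
if k:
  cnt=max(cv2.findContours((l==k).astype(np.uint8),0,2)[0],key=cv2.contourArea)
  W=np.float32([at_z("wrist",p[0],.09,cal)[:2]*1000 for p in cnt]); print(cv2.minAreaRect(W))
E
```

```text
(array([0.553 , 0.1984]), np.float64(81.08833917234993), [np.float64(0.06924743790265359), np.float64(0.12878928510073528), np.float64(0.07292906716300873), np.float64(0.12747767900920146)])
2 [ 212  117   68  105 4358]
((551.7595825195312, 198.36752319335938), (130.86981201171875, 73.08349609375), 80.6814193725586)
```

Emit:
{"name": "servo_tool", "arguments": {"increments": [[-5,0,0,0,0,0,-1],[-5,0,0,0,0,0,-1],[-5,0,0,0,0,0,-1],[-5,0,0,0,0,0,-1],[-5,0,0,0,0,0,-1]]}}

```text
clock: 2.8
position: [0.5647, -0.0425, 0.3227]
ee_rot: [0.0, 0.707, 0.707, 0.0]
contact_force: [1.4, -0.6, 0.3]
width: 0.0851
gripper_force: 0.0
```

Emit:
{"name": "servo_tool", "arguments": {"increments": [[-5,-1,0,0,0,0,-1],[-5,-1,0,0,0,0,-1],[-5,-1,0,0,0,0,-1],[-5,-1,0,0,0,0,-1],[-5,0,0,0,0,0,-1]]}}

```text
clock: 3.3
position: [0.5241, -0.2884, 0.3232]
ee_rot: [0.0, 0.708, 0.707, 0.0]
contact_force: [1.0, 0.5, 0.8]
width: 0.0855
gripper_force: 0.0
```

Emit:
{"name": "servo_tool", "arguments": {"increments": [[-3,0,0,0,0,0,-1],[0,0,0,0,0,0,-1],[0,0,0,0,0,0,-1],[0,0,0,0,0,0,-1],[0,0,0,0,0,0,-1]]}}

```text
clock: 3.8
position: [0.5259, -0.315, 0.3229]
ee_rot: [0.0, 0.707, 0.708, 0.0]
contact_force: [0.4, -0.6, -0.1]
width: 0.0854
gripper_force: 0.0
```

```bash
python3 - <<'E'
from h import *
np.set_printoptions(precision=4,suppress=True)
print(manip.get_state()["position"],manip.get_state()["ee_rot"])
c=optics.get_calibration("wrist"); I=optics.get_image("wrist"); np.savez("vc.npz",I=I,**c)
cv2.imwrite("pics/vc.png",cv2.resize(I,(768,576))[:,:,::-1])
for l,z in (("web",.062),("seat",.08),("vcase",0)):
 for d in finder.tip_of(l,"wrist")[:3]: print(l,d["p"],d["at"],at_z("wrist",d["at"],z))
E
```

```text
[ 0.5259 -0.315   0.3229] [0.0001 0.7066 0.7076 0.0002]
web 0.97 [252.7, 191.2] [ 0.5228 -0.3598  0.062 ]
web 0.77 [29.6, 132.1] [ 0.2221 -0.2776  0.062 ]
web 0.68 [152.7, 213.5] [ 0.3775 -0.3937  0.062 ]
seat 0.88 [22.2, 133.5] [ 0.2261 -0.2783  0.08  ]
seat 0.76 [149.4, 219.5] [ 0.3788 -0.3961  0.08  ]
seat 0.75 [253.1, 191.9] [ 0.5234 -0.356   0.08  ]
vcase 0.84 [251.3, 176.7] [ 0.52  -0.353  0.   ]
vcase 0.79 [165.9, 196.5] [ 0.3787 -0.3867  0.    ]
vcase 0.69 [61.3, 131.1] [ 0.2242 -0.2806  0.    ]
```

View pics/vc.png

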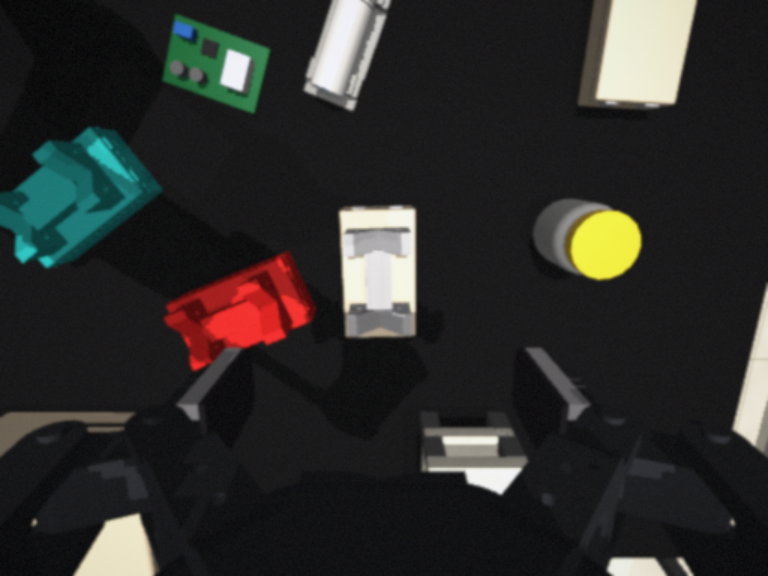

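The cream V-case's lid corners are near (340,210), (416,207), (415,335) and (346,337) at 1.5x scale, long axis nearly along world y. The red look-alike is to its left, reaching about (316,300).

```bash
python3 - <<'E'
from h import *
np.set_printoptions(precision=4,suppress=True)
z=np.load("vc.npz"); I=z["I"].astype(int); cal={k:z[k] if k=="world_to_cam" else float(z[k]) for k in("fov_y","cx","cy","world_to_cam")}
print(fitrect("wrist",np.array([(340,210),(416,207),(415,335),(346,337)])/1.5,.04,.13,.072,cal))
print("cheeks",fitrect("wrist",np.array([(344,232),(410,229),(415,312),(348,314)])/1.5,.078,.13,.072,cal))
print("red",at_z("wrist",(316/1.5,300/1.5),.04,cal))
print("web sides",[at_z("wrist",np.array(p)/1.5,.062,cal) for p in((366,256),(390,255),(363,308),(393,306))])
for n in("wrist",): 
  for l in("lens","rest"):
    for d in finder.tip_of(l,n)[:2]: print(l,d["p"],d["at"],at_z(n,d["at"],.03*(l=="lens")))
  for d in finder.silhouettes("vcase",n)[:3]:
    m=d["region"].astype(np.uint8); 
    cnt=max(cv2.findContours(m,0,2)[0],key=cv2.contourArea)
    print(d["p"],d["box"],cv2.minAreaRect(np.float32([at_z(n,p[0],.04,cal)[:2]*1000 for p in cnt])))
E
```

```text
(array([ 0.5227, -0.3533]), np.float64(91.06526139016613), [np.float64(0.07261708899820456), np.float64(0.13063731923777913), np.float64(0.07129309728091102), np.float64(0.1300246916913033)])
cheeks (array([ 0.523 , -0.3421]), np.float64(93.01089594822302), [np.float64(0.05809543948983559), np.float64(0.07709892004446948), np.float64(0.06200844363566095), np.float64(0.07619925188318151)])
red [ 0.4588 -0.3797  0.04  ]
web sides [array([ 0.5105, -0.3299,  0.062 ]), array([ 0.5329, -0.3289,  0.062 ]), array([ 0.5072, -0.3808,  0.062 ]), array([ 0.536 , -0.3788,  0.062 ])]
lens 0.91 [230.8, 19.8] [ 0.4936 -0.1334  0.03  ]
rest 0.84 [233.6, 24.8] [ 0.4952 -0.1318  0.    ]
0.94 [161.1, 206.2, 102.3, 84.1] ((380.7021484375, -393.7315673828125), (147.99819946289062, 80.1386489868164), 22.398731231689453)
0.94 [54.5, 130.6, 104.4, 91.4] ((227.0009307861328, -278.041748046875), (160.10006713867188, 93.23026275634766), 34.37947463989258)
0.63 [251.2, 178.0, 47.7, 87.2] ((521.756103515625, -352.0633544921875), (70.84747314453125, 134.04690551757812), 1.1612612009048462)
```

Emit:
{"name": "servo_tool", "arguments": {"increments": [[-3.85,-0.33,3,0,0,-1.1,-0.3],[0,0,4.5,0,0,0,-0.3],[0,0,4.5,0,0,0,-0.3],[0,0,4.5,0,0,0,-0.3],[0,0,3,0,0,0,-0.3]]}}

```text
clock: 4.65
position: [0.5211, -0.3537, 0.1242]
ee_rot: [-0.002, 0.7, 0.714, -0.0]
contact_force: [0.2, -1.0, 0.5]
width: 0.0554
gripper_force: 0.0
```

Emit:
{"name": "servo_tool", "arguments": {"increments": [[0,0,0,0,0,0,-0.3],[0,0,0,0,0,0,-0.3],[0,0,0,0,0,0,-0.3],[0,0,0,0,0,0,-0.3],[0,0,0,0,0,0,-0.3]]}}

```text
clock: 5.15
position: [0.5233, -0.3554, 0.1294]
ee_rot: [0.002, 0.7, 0.714, 0.0]
contact_force: [0.7, 0.1, -0.2]
width: 0.0558
gripper_force: 0.0
```

```bash
python3 - <<'E'
from h import *
np.set_printoptions(precision=4,suppress=True)
s=manip.get_state();print(s["position"],s["ee_rot"],s["width"])
c=optics.get_calibration("wrist"); I=optics.get_image("wrist")
cv2.imwrite("pics/near.png",cv2.resize(I,(640,480))[:,:,::-1])
for l,z in (("web",.062),("seat",.08)):
 for d in finder.tip_of(l,"wrist")[:3]: print(l,d["p"],d["at"],at_z("wrist",d["at"],z))
E
```

```text
[ 0.5233 -0.3554  0.1294] [0.0017 0.7003 0.7139 0.0001] 0.05575162008259351
web 0.88 [64.2, 247.3] [ 0.3781 -0.393   0.062 ]
seat 0.96 [47.6, 259.8] [ 0.3778 -0.3934  0.08  ]
seat 0.69 [254.0, 208.2] [ 0.522  -0.3524  0.08  ]
```

View pics/near.png

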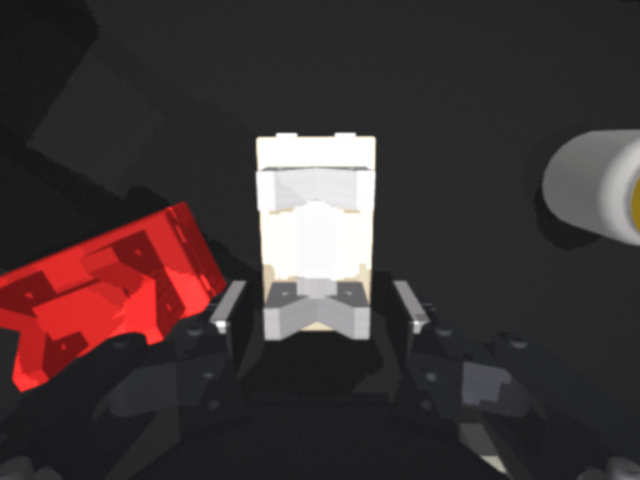

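The case is seen square in the tool frame, its web near column 317 (640 scale) and midway between the fingers. The red case clears the left finger.

Emit:
{"name": "servo_tool", "arguments": {"increments": [[0.2,0,2.5,0,0,0,-0.3],[0,0,2.5,0,0,0,-0.3],[0,0,2.2,0,0,0,-0.3],[0,0,0,0,0,0,-0.3],[0,0,0,0,0,0,-0.3]]}}

```text
clock: 5.8
position: [0.5226, -0.3529, 0.0557]
ee_rot: [-0.0, 0.7, 0.714, 0.0]
contact_force: [-0.1, -0.0, -0.0]
width: 0.0557
gripper_force: 0.0
```

Emit:
{"name": "servo_tool", "arguments": {"increments": [[0,0,0.2,0,0,0,0.2],[0,0,0,0,0,0,0.6],[0,0,0,0,0,0,1],[0,0,0,0,0,0,1],[0,0,0,0,0,0,1]], "squeeze": 80}}

```text
clock: 6.3
position: [0.5224, -0.3533, 0.055]
ee_rot: [0.001, 0.7, 0.714, -0.0]
contact_force: [-3.1, 0.4, 6.0]
width: 0.0221
gripper_force: 80.6
```

Emit:
{"name": "servo_tool", "arguments": {"increments": [[0,0,0,0,0,0,1],[0,0,0,0,0,0,1],[0,0,-0.3,0,0,0,1],[0,0,-0.7,0,0,0,1],[0,0,-1,0,0,0,1]]}}

```text
clock: 6.8
position: [0.5217, -0.352, 0.0726]
ee_rot: [-0.002, 0.7, 0.714, 0.0]
contact_force: [0.3, -0.0, -6.4]
width: 0.0219
gripper_force: 79.1
```

Emit:
{"name": "servo_tool", "arguments": {"increments": [[0,0,-3,0,0,0,1],[0,0,-4,0,0,0,1],[0,0,-4,0,0,0,1],[1,0,-4,0,0,0,1],[3,0,0,0,0,0,1]]}}

```text
clock: 7.3
position: [0.5252, -0.3176, 0.2308]
ee_rot: [0.008, 0.701, 0.713, 0.0]
contact_force: [0.7, -0.6, -6.3]
width: 0.0219
gripper_force: 79.8
```

Emit:
{"name": "servo_tool", "arguments": {"increments": [[4,0.8,0,0,0,0,1],[4,0.8,0,0,0,0,1],[4,0.8,0,0,0,0,1],[4,0.8,0,0,0,0,1],[4,0.8,0,0,0,0,1]]}}

```text
clock: 7.8
position: [0.5577, -0.1103, 0.2238]
ee_rot: [-0.0, 0.7, 0.714, 0.0]
contact_force: [0.8, -0.4, -6.2]
width: 0.0219
gripper_force: 79.6
```

Emit:
{"name": "servo_tool", "arguments": {"increments": [[4,0,0,0,0,0,1],[4,0,0,0,0,0,1],[4,0,0,0,0,0,1],[4,0,0,0,0,0,1],[4,0,0,0,0,0,1]]}}

```text
clock: 8.3
position: [0.5535, 0.0896, 0.2239]
ee_rot: [0.0, 0.7, 0.714, 0.0]
contact_force: [1.6, -0.4, -5.9]
width: 0.0218
gripper_force: 79.6
```

Emit:
{"name": "servo_tool", "arguments": {"increments": [[4,0,0,0,0,0,1],[3,0,0,0,0,2.3,1],[1,0,0,0,0,4,1],[0,0,0,0,0,4,1],[0,0,0,0,0,0,1]]}}

```text
clock: 8.8
position: [0.5524, 0.1686, 0.2236]
ee_rot: [-0.0, 0.761, 0.649, -0.0]
contact_force: [0.9, -0.5, -6.8]
width: 0.0217
gripper_force: 79.7
```

Emit:
{"name": "servo_tool", "arguments": {"increments": [[0,0,0,0,0,0,1],[0,0,0,0,0,0,1],[0,0,0,0,0,0,1],[0,0,0,0,0,0,1],[0,0,0,0,0,0,1]]}}

```text
clock: 9.3
position: [0.5529, 0.1676, 0.2235]
ee_rot: [0.0, 0.762, 0.648, 0.0]
contact_force: [0.4, 1.0, -6.3]
width: 0.0219
gripper_force: 79.7
```

```bash
python3 - <<'E'
from h import *
np.set_printoptions(precision=4,suppress=True)
s=manip.get_state();p=s["position"];M=R.from_quat(np.roll(s["ee_rot"],-1)).as_matrix()
print(p,np.degrees(np.arctan2(M[1,0],M[0,0])),s["width"],s["contact_force"], M.T@(np.array([.552,.1985,.1445])-p)*100)
I=np.hstack([optics.get_image("scene")[80:280,200:400],optics.get_image("side")[80:280,160:360],optics.get_image("wrist")[80:280,150:350]])
cv2.imwrite("pics/carry.png",cv2.resize(I,(800,267),interpolation=cv2.INTER_CUBIC)[:,:,::-1])
E
```

```text
[0.5529 0.1676 0.2235] 80.78528627826003 0.021870118723635455 [ 0.4104  1.01   -6.3011] [ 3.034  -0.5861  7.9034]
```

View pics/carry.png

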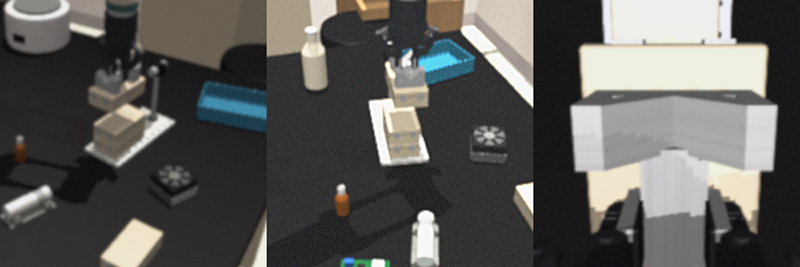

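The case hangs level and squared, above the column in both views (scene crop about (115,90), side crop about (408,85)). I'll shift the remaining 3 cm and lower it.

Emit:
{"name": "servo_tool", "arguments": {"increments": [[1.5,-0.3,0,0,0,0,1],[1.53,-0.29,1.5,0,0,0,1],[0,0,2,0,0,0,1],[0,0,2,0,0,0,1],[0,0,1.2,0,0,0,1]]}}

```text
clock: 9.95
position: [0.5509, 0.1996, 0.1549]
ee_rot: [-0.001, 0.761, 0.648, -0.001]
contact_force: [-0.5, -0.3, -6.0]
width: 0.0219
gripper_force: 79.4
```

Emit:
{"name": "servo_tool", "arguments": {"increments": [[0,0,0.5,0,0,0,1],[0,0,0.3,0,0,0,1],[0,0,0,0,0,0,1],[0,0,0,0,0,0,1],[0,0,0,0,0,0,1]]}}

```text
clock: 10.45
position: [0.5525, 0.1988, 0.1494]
ee_rot: [0.0, 0.762, 0.648, 0.001]
contact_force: [-0.3, -0.1, -6.0]
width: 0.0221
gripper_force: 79.5
```

```bash
python3 - <<'E'
from h import *
np.set_printoptions(precision=4,suppress=True)
s=manip.get_state();p=s["position"];M=R.from_quat(np.roll(s["ee_rot"],-1)).as_matrix()
print(p,np.degrees(np.arctan2(M[1,0],M[0,0])),s["contact_force"], M.T@(np.array([.552,.1985,.1445])-p)*100)
I=np.hstack([optics.get_image("scene")[110:250,220:360],optics.get_image("side")[110:250,190:330]])
cv2.imwrite("pics/pl.png",cv2.resize(I,(800,400),interpolation=cv2.INTER_CUBIC)[:,:,::-1])
E
```

```text
[0.5525 0.1988 0.1494] 80.7884329684753 [-0.2916 -0.094  -5.9677] [-0.0332 -0.0449  0.4917]
```

View pics/pl.png

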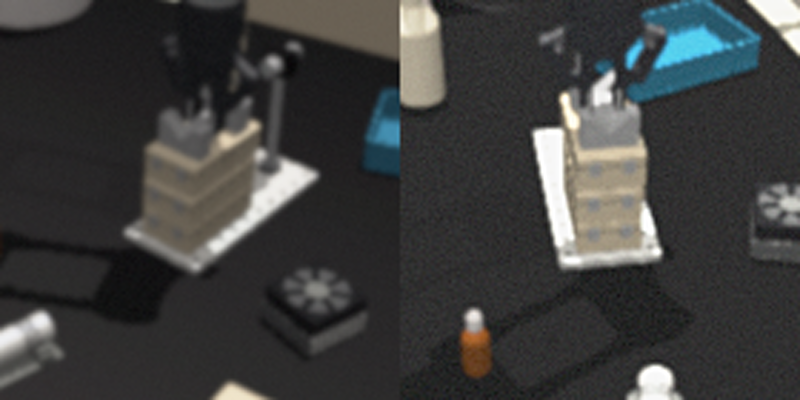

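Flush in both views (scene corner column 145; side corners 575 to 645). I'll lower it to contact.

Emit:
{"name": "servo_tool", "arguments": {"increments": [[0,0,0.2,0,0,0,1],[0,0,0.2,0,0,0,1],[0,0,0.1,0,0,0,1],[0,0,0,0,0,0,1],[0,0,0,0,0,0,1]]}}

```text
clock: 11.05
position: [0.552, 0.1988, 0.145]
ee_rot: [0.0, 0.761, 0.648, 0.001]
contact_force: [-3.7, -0.7, 5.3]
width: 0.0217
gripper_force: 81.2
```

Emit:
{"name": "servo_tool", "arguments": {"increments": [[0,0,0,0,0,0,0.3],[0,0,0,0,0,0,0],[0,0,0,0,0,0,-0.2],[0,0,-0.3,0,0,0,-0.2],[0,0,-2,0,0,0,-0.2]]}}

```text
clock: 11.55
position: [0.5504, 0.1983, 0.1646]
ee_rot: [-0.001, 0.762, 0.648, -0.002]
contact_force: [-0.6, 0.0, 0.1]
width: 0.051
gripper_force: 0.0
```

Emit:
{"name": "servo_tool", "arguments": {"increments": [[0,0,-3,0,0,0,-0.2],[0,0,-4,0,0,0,-0.2],[0,0,-4,0,0,0,-0.2],[0,0,-4,0,0,0,-0.2],[0,0,-2,0,0,0,-0.2]]}}

```text
clock: 12.05
position: [0.5531, 0.199, 0.341]
ee_rot: [0.002, 0.762, 0.648, 0.003]
contact_force: [0.5, -0.7, -0.6]
width: 0.0512
gripper_force: 0.0
```

```bash
python3 - <<'E'
from h import *
np.set_printoptions(precision=4,suppress=True)
s=manip.get_state();p=s["position"];M=R.from_quat(np.roll(s["ee_rot"],-1)).as_matrix()
print(p,np.degrees(np.arctan2(M[1,0],M[0,0])),s["contact_force"])
c=optics.get_calibration("wrist");I=optics.get_image("wrist");np.savez("pl.npz",I=I,**c)
cv2.imwrite("pics/pl2.png",cv2.resize(I,(768,576))[:,:,::-1])
for l,z in (("web",.152),("seat",.17),("vcase",.09)):
 for d in finder.tip_of(l,"wrist")[:2]: print(l,d["p"],d["at"],at_z("wrist",d["at"],z))
for d in finder.silhouettes("vcase","wrist")[:1]:
    cnt=max(cv2.findContours(d["region"].astype(np.uint8),0,2)[0],key=cv2.contourArea)
    print(d["p"],cv2.minAreaRect(np.float32([at_z("wrist",q[0],.13,c)[:2]*1000 for q in cnt])))
E
```

```text
[0.5531 0.199  0.341 ] 80.80254194811162 [ 0.4593 -0.6533 -0.5516]
web 0.9 [253.6, 174.7] [0.5526 0.1949 0.152 ]
seat 0.9 [255.5, 174.6] [0.5535 0.1986 0.17  ]
vcase 0.88 [256.1, 160.3] [0.5534 0.2006 0.09  ]
0.92 ((552.7400512695312, 199.25633239746094), (131.70164489746094, 71.51567077636719), 80.80856323242188)
```

View pics/pl2.png

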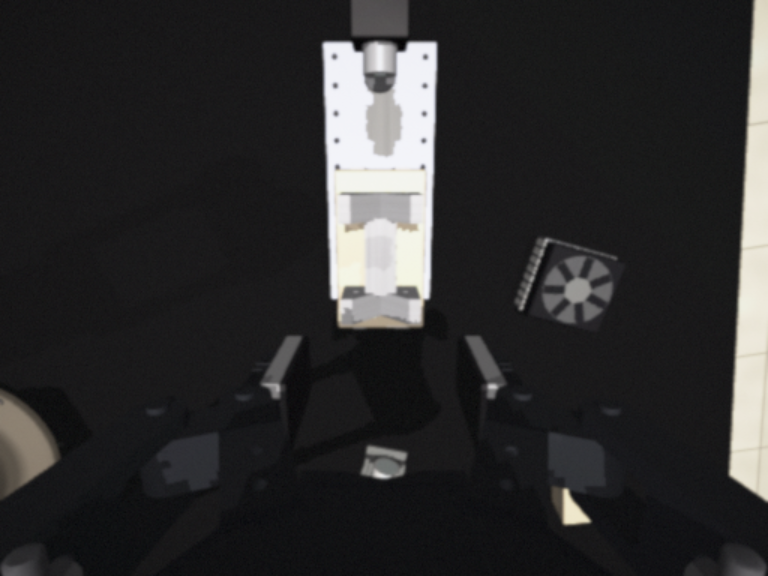

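The case is square and flush on the column, centred at about (380,250) at 1.5x scale, and measures within 1 mm of the column centre. Next, the barrel.

Emit:
{"name": "servo_tool", "arguments": {"increments": [[-5,-0.2,0,0,0,0,-1],[-5,-0.2,0,0,0,0,-1],[-5,-0.2,0,0,0,0,-1],[-5,-0.2,0,0,0,0,-1],[-5,-0.3,0,0,0,0,-1]]}}

```text
clock: 12.8
position: [0.4996, -0.0476, 0.3343]
ee_rot: [-0.001, 0.761, 0.648, -0.001]
contact_force: [0.7, -0.3, 0.9]
width: 0.0855
gripper_force: 0.0
```

Emit:
{"name": "servo_tool", "arguments": {"increments": [[-5,-0.3,1,0,0,0,-1],[-0.6,0,3,0,0,5,-1],[0,0,3,0,0,5,-1],[0,0,0,0,0,0,-1],[0,0,0,0,0,0,-1]]}}

```text
clock: 13.3
position: [0.4888, -0.0996, 0.2657]
ee_rot: [-0.001, 0.815, 0.58, -0.001]
contact_force: [0.1, 0.1, -0.1]
width: 0.0857
gripper_force: 0.0
```

Emit:
{"name": "servo_tool", "arguments": {"increments": [[0,0,0,0,0,0,-1],[0,0,0,0,0,0,-1],[0,0,0,0,0,0,-1],[0,0,0,0,0,0,-1],[0,0,0,0,0,0,-1]]}}

```text
clock: 13.8
position: [0.4896, -0.0997, 0.2671]
ee_rot: [0.0, 0.815, 0.579, 0.0]
contact_force: [-0.5, -0.7, 0.8]
width: 0.0854
gripper_force: 0.0
```

```bash
python3 - <<'E'
from h import *
np.set_printoptions(precision=4,suppress=True)
s=manip.get_state();p=s["position"];M=R.from_quat(np.roll(s["ee_rot"],-1)).as_matrix()
print(p,np.degrees(np.arctan2(M[1,0],M[0,0])),s["contact_force"])
c=optics.get_calibration("wrist");I=optics.get_image("wrist");np.savez("ln.npz",I=I,**c)
cv2.imwrite("pics/ln.png",cv2.resize(I,(768,576))[:,:,::-1])
for l,z in (("lens",.03),("rest",.0)):
 for d in finder.tip_of(l,"wrist")[:2]: print(l,d["p"],d["at"],at_z("wrist",d["at"],z))
 for d in finder.silhouettes(l,"wrist")[:1]:
    cnt=max(cv2.findContours(d["region"].astype(np.uint8),0,2)[0],key=cv2.contourArea)
    print(d["p"],d["box"],cv2.minAreaRect(np.float32([at_z("wrist",q[0],z,c)[:2]*1000 for q in cnt])))
E
```

```text
[ 0.4896 -0.0997  0.2671] 70.82776090911818 [-0.4762 -0.7121  0.8294]
lens 0.6 [268.0, 184.9] [ 0.4962 -0.1331  0.03  ]
0.92 [266.5, 183.2, 26.3, 83.1] ((494.1324157714844, -132.8154754638672), (116.74402618408203, 33.83514404296875), 69.66651916503906)
rest 0.92 [263.4, 174.7] [ 0.4934 -0.1244  0.    ]
0.71 [267.9, 177.8, 41.5, 84.3] ((495.01495361328125, -131.50613403320312), (120.47977447509766, 51.97809600830078), 68.59996795654297)
```

View pics/ln.png

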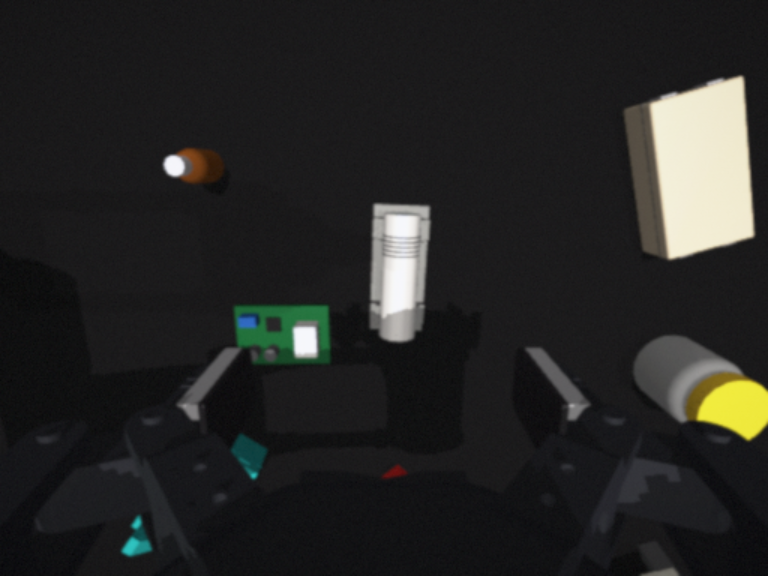

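The barrel lies in its rest at about (398,275) at 1.5x scale, slightly clockwise of the tool's x axis. The circuit board's right edge is at 330, so I'll use a partial opening.

Emit:
{"name": "servo_tool", "arguments": {"increments": [[-2.94,1.54,2,0,0,1.6,-0.4],[0,0,4,0,0,0,-0.4],[0,0,4,0,0,0,-0.4],[0,0,4,0,0,0,-0.4],[0,0,2,0,0,0,-0.4]]}}

```text
clock: 14.55
position: [0.4922, -0.132, 0.1035]
ee_rot: [-0.002, 0.823, 0.568, -0.001]
contact_force: [-0.1, 0.4, 0.5]
width: 0.0598
gripper_force: 0.0
```

Emit:
{"name": "servo_tool", "arguments": {"increments": [[0,0,0,0,0,0,-0.4],[0,0,0,0,0,0,-0.4],[0,0,0,0,0,0,-0.4],[0,0,0,0,0,0,-0.4],[0,0,0,0,0,0,-0.4]]}}

```text
clock: 15.05
position: [0.4951, -0.1329, 0.108]
ee_rot: [0.001, 0.823, 0.568, 0.001]
contact_force: [-1.6, -0.4, -0.3]
width: 0.0597
gripper_force: 0.0
```

```bash
python3 - <<'E'
from h import *
np.set_printoptions(precision=4,suppress=True)
s=manip.get_state();p=s["position"];M=R.from_quat(np.roll(s["ee_rot"],-1)).as_matrix()
print(p,np.degrees(np.arctan2(M[1,0],M[0,0])),s["contact_force"],M.T@(np.array([.4945,-.1325,.022])-p)*100)
c=optics.get_calibration("wrist");I=optics.get_image("wrist")
for l,z in (("lens",.03),("rest",.0)):
 for d in finder.tip_of(l,"wrist")[:2]: q=at_z("wrist",d["at"],z);print(l,d["p"],d["at"],q,M.T@(q-p)*100)
 for d in finder.silhouettes(l,"wrist")[:1]:
    cnt=max(cv2.findContours(d["region"].astype(np.uint8),0,2)[0],key=cv2.contourArea)
    print(d["p"],d["box"],cv2.minAreaRect(np.float32([at_z("wrist",q[0],z,c)[:2]*1000 for q in cnt])))
E
```

```text
[ 0.4951 -0.1329  0.108 ] 69.20774134040197 [-1.578  -0.3717 -0.2868] [ 0.0212 -0.0909  8.5955]
lens 0.91 [255.2, 198.6] [ 0.4951 -0.1325  0.03  ] [ 0.047  -0.0326  7.7957]
0.79 [255.9, 197.2, 45.2, 148.9] ((493.08062744140625, -134.51980590820312), (119.96469116210938, 32.689029693603516), 69.16250610351562)
0.79 [255.6, 181.8, 67.1, 139.7] ((494.4564514160156, -131.70834350585938), (122.14312744140625, 53.93716812133789), 68.21295166015625)
```

Emit:
{"name": "servo_tool", "arguments": {"increments": [[0,0,3,0,0,0,-0.4],[0,0,3,0,0,0,-0.4],[0,0,2,0,0,0,-0.4],[0,0,0.6,0,0,0,-0.4],[0,0,0,0,0,0,-0.4]]}}

```text
clock: 15.8
position: [0.4939, -0.1325, 0.0201]
ee_rot: [-0.001, 0.823, 0.568, -0.0]
contact_force: [-0.0, 0.3, 0.7]
width: 0.0599
gripper_force: 0.0
```

Emit:
{"name": "servo_tool", "arguments": {"increments": [[0,0,0,0,0,0,-0.1],[0,0,0,0,0,0,0.3],[0,0,0,0,0,0,0.6],[0,0,0,0,0,0,1],[0,0,0,0,0,0,1]], "squeeze": 40}}

```text
clock: 16.3
position: [0.4939, -0.1325, 0.022]
ee_rot: [0.0, 0.823, 0.568, 0.0]
contact_force: [-3.4, 0.6, 5.6]
width: 0.0305
gripper_force: 39.3
```

Emit:
{"name": "servo_tool", "arguments": {"increments": [[0,0,0,0,0,0,1],[0,0,0,0,0,0,1],[0,0,0,0,0,0,1],[0,0,0,0,0,0,1],[0,0,0,0,0,0,1]]}}

```text
clock: 16.8
position: [0.494, -0.1325, 0.0221]
ee_rot: [0.0, 0.823, 0.568, 0.0]
contact_force: [-2.4, 1.0, 6.2]
width: 0.0304
gripper_force: 39.3
```

Emit:
{"name": "servo_tool", "arguments": {"increments": [[0,0,-0.5,0,0,0,1],[0,0,-2,0,0,0,1],[0,0,-4,0,0,0,1],[0,0,-4,0,0,0,1],[0,0,-4,0,0,0,1]]}}

```text
clock: 17.3
position: [0.4943, -0.1326, 0.1677]
ee_rot: [0.0, 0.823, 0.568, 0.0]
contact_force: [0.9, 0.1, -1.9]
width: 0.0311
gripper_force: 40.0
```

Emit:
{"name": "servo_tool", "arguments": {"increments": [[0,0,-4,0,0,0,1],[0,0,-2.3,0,0,-3.8,1],[0,0,0,0,0,-4,1],[0,0,0,0,0,-3.8,1],[0,0,0,0,0,0,1]]}}

```text
clock: 17.8
position: [0.4943, -0.1327, 0.2295]
ee_rot: [0.001, 0.762, 0.648, 0.0]
contact_force: [0.4, -1.0, -1.5]
width: 0.031
gripper_force: 40.1
```

Emit:
{"name": "servo_tool", "arguments": {"increments": [[4,0.1,0,0,0,0,1],[4,0.1,0,0,0,0,1],[4,0.1,0,0,0,0,1],[4,0.1,0,0,0,0,1],[4,0.1,0,0,0,0,1]]}}

```text
clock: 18.3
position: [0.5313, 0.0655, 0.2288]
ee_rot: [0.0, 0.762, 0.647, 0.0]
contact_force: [0.5, -0.2, -2.3]
width: 0.0307
gripper_force: 40.1
```

Emit:
{"name": "servo_tool", "arguments": {"increments": [[4,0,0,0,0,0,1],[4,0,0,0,0,0,1],[3,0,0,0,0,0,1],[2,0,0,0,0,0,1],[0,0,0,0,0,0,1]]}}

```text
clock: 18.8
position: [0.5521, 0.195, 0.2284]
ee_rot: [-0.0, 0.761, 0.649, 0.0]
contact_force: [-0.7, -0.9, -1.3]
width: 0.0306
gripper_force: 40.1
```

Emit:
{"name": "servo_tool", "arguments": {"increments": [[0,0,0,0,0,0,1],[0,0,0,0,0,0,1],[0,0,0,0,0,0,1],[0,0,0,0,0,0,1],[0,0,0,0,0,0,1]]}}

```text
clock: 19.3
position: [0.5521, 0.1916, 0.2289]
ee_rot: [0.0, 0.762, 0.648, 0.0]
contact_force: [0.1, -0.0, -1.4]
width: 0.0307
gripper_force: 40.1
```

```bash
python3 - <<'E'
from h import *
np.set_printoptions(precision=4,suppress=True)
s=manip.get_state();p=s["position"];M=R.from_quat(np.roll(s["ee_rot"],-1)).as_matrix()
print(p,np.degrees(np.arctan2(M[1,0],M[0,0])),s["contact_force"],s["width"],M.T@(np.array([.5527,.1989,.162])-p)*100)
I=np.hstack([optics.get_image("scene")[80:230,220:370],optics.get_image("wrist")[100:300,156:356][:150*4//3]  [:150,25:175]])
cv2.imwrite("pics/ab.png",cv2.resize(I,(800,400),interpolation=cv2.INTER_CUBIC)[:,:,::-1])
for l,z in (("lens",p[2]+.008),("vcase",.13)):
 for d in finder.silhouettes(l,"wrist")[:1]:
    cnt=max(cv2.findContours(d["region"].astype(np.uint8),0,2)[0],key=cv2.contourArea)
    print(l,d["p"],d["box"],cv2.minAreaRect(np.float32([at_z("wrist",q[0],z)[:2]*1000 for q in cnt])))
E
```

```text
[0.5521 0.1916 0.2289] 80.73613154005646 [ 0.0676 -0.0162 -1.3705] 0.030668277467024895 [ 0.7315 -0.0563  6.6885]
lens 0.87 [256.2, 223.2, 71.3, 183.7] ((553.9739379882812, 201.71450805664062), (95.26818084716797, 32.402706146240234), 80.25052642822266)
vcase 0.64 [254.3, 161.2, 88.8, 122.7] ((554.642578125, 215.39895629882812), (99.12728118896484, 71.72283935546875), 81.01285552978516)
```

View pics/ab.png

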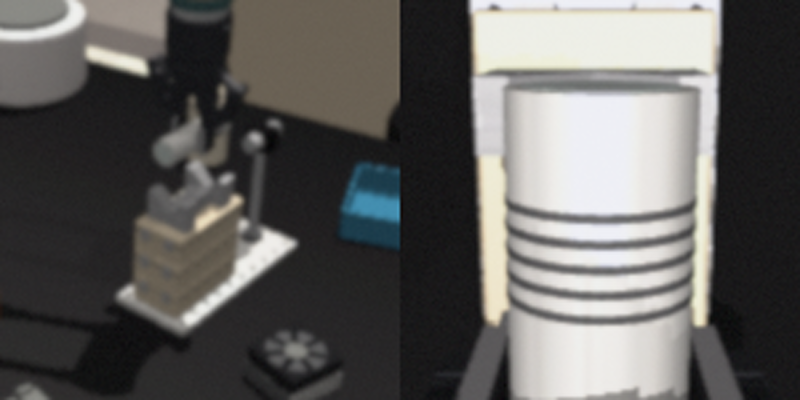

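The barrel is held level and parallel to the case, its centre column about 600 against the case's 596 (right panel). Shift 7 mm along and lower.

Emit:
{"name": "servo_tool", "arguments": {"increments": [[0.73,-0.06,1,0,0,0,1],[0,0,2,0,0,0,1],[0,0,2,0,0,0,1],[0,0,0.7,0,0,0,1],[0,0,0,0,0,0,1]]}}

```text
clock: 20.0
position: [0.5516, 0.1998, 0.1701]
ee_rot: [-0.001, 0.761, 0.648, -0.001]
contact_force: [-0.3, 0.5, -1.8]
width: 0.0307
gripper_force: 40.0
```

Emit:
{"name": "servo_tool", "arguments": {"increments": [[0,0,0.2,0,0,0,1],[0,0,0.1,0,0,0,1],[0,0,0.1,0,0,0,1],[0,0,0,0,0,0,1],[0,0,0,0,0,0,1]]}}

```text
clock: 20.5
position: [0.5527, 0.1996, 0.1681]
ee_rot: [0.0, 0.762, 0.648, 0.0]
contact_force: [-0.9, 0.3, -1.7]
width: 0.0307
gripper_force: 40.0
```

Emit:
{"name": "servo_tool", "arguments": {"increments": [[0,0,0.15,0,0,0,1],[0,0,0.15,0,0,0,1],[0,0,0.1,0,0,0,1],[0,0,0,0,0,0,1],[0,0,0,0,0,0,1]]}}

```text
clock: 21.0
position: [0.5526, 0.1996, 0.1636]
ee_rot: [0.0, 0.762, 0.648, -0.0]
contact_force: [-0.7, 1.3, -1.5]
width: 0.0304
gripper_force: 40.0
```

Emit:
{"name": "servo_tool", "arguments": {"increments": [[0,0,0.05,0,0,0,1],[0,0,0.05,0,0,0,1],[0,0,0,0,0,0,1],[0,0,0,0,0,0,1],[0,0,0,0,0,0,1]]}}

```text
clock: 21.5
position: [0.5525, 0.1997, 0.1628]
ee_rot: [-0.0, 0.762, 0.648, -0.0]
contact_force: [-1.1, 1.0, -1.8]
width: 0.0306
gripper_force: 40.0
```

Emit:
{"name": "servo_tool", "arguments": {"increments": [[0,0,0.05,0,0,0,1],[0,0,0,0,0,0,1],[0,0,0,0,0,0,1],[0,0,0,0,0,0,1],[0,0,0,0,0,0,1]]}}

```text
clock: 22.0
position: [0.5525, 0.1996, 0.1625]
ee_rot: [0.0, 0.762, 0.648, 0.0]
contact_force: [-1.9, 0.1, 2.5]
width: 0.0309
gripper_force: 40.3
```

Emit:
{"name": "servo_tool", "arguments": {"increments": [[0,0,0.03,0,0,0,1],[0,0,0,0,0,0,1],[0,0,0,0,0,0,1],[0,0,0,0,0,0,1],[0,0,0,0,0,0,1]]}}

```text
clock: 22.5
position: [0.5525, 0.1996, 0.1624]
ee_rot: [0.0, 0.762, 0.648, 0.0]
contact_force: [-3.2, 0.0, 6.0]
width: 0.031
gripper_force: 40.6
```

Seated contact, with a bit more load on the +x slope. I'll shift the tool slightly to -y and press to about 10 N.

Emit:
{"name": "servo_tool", "arguments": {"increments": [[0,-0.03,0.02,0,0,0,1],[0,0,0,0,0,0,1],[0,0,0,0,0,0,1],[0,0,0,0,0,0,1],[0,0,0,0,0,0,1]]}}

```text
clock: 23.0
position: [0.5525, 0.1996, 0.1624]
ee_rot: [0.0, 0.761, 0.648, 0.0]
contact_force: [-3.0, -0.8, 5.3]
width: 0.0306
gripper_force: 40.7
```

Emit:
{"name": "servo_tool", "arguments": {"increments": [[0,0,0,0,0,0,1],[0,0,0,0,0,0,1],[0,0,0,0,0,0,1],[0,0,0,0,0,0,1],[0,0,0,0,0,0,1]]}}

```text
clock: 23.5
position: [0.5525, 0.1996, 0.1623]
ee_rot: [0.0, 0.761, 0.648, 0.0]
contact_force: [-3.4, 0.1, 5.8]
width: 0.0304
gripper_force: 40.7
```

Emit:
{"name": "servo_tool", "arguments": {"increments": [[0,-0.06,0.03,0,0,0,1],[0,0,0,0,0,0,1],[0,0,0,0,0,0,1],[0,0,0,0,0,0,1],[0,0,0,0,0,0,1]]}}

```text
clock: 24.0
position: [0.5524, 0.1996, 0.1623]
ee_rot: [0.001, 0.761, 0.648, 0.001]
contact_force: [-2.0, -0.6, 6.6]
width: 0.0307
gripper_force: 40.7
```

Emit:
{"name": "servo_tool", "arguments": {"increments": [[0,-0.08,0.03,0,0,0,1],[0,0,0,0,0,0,1],[0,0,0,0,0,0,1],[0,0,0,0,0,0,1],[0,0,0,0,0,0,1]]}}

```text
clock: 24.5
position: [0.5524, 0.1997, 0.1622]
ee_rot: [0.001, 0.761, 0.648, 0.001]
contact_force: [-1.6, -1.0, 6.3]
width: 0.0308
gripper_force: 40.7
```

```bash
python3 - <<'E'
from h import *
np.set_printoptions(precision=4,suppress=True)
F=[]
for i in range(4):
    I=optics.get_image("wrist" if i else "scene"); s=manip.get_state(); F.append(s["contact_force"])
    if i==0: S=I[110:230,230:350]
print(np.mean(F,0),s["position"],s["moment"])
cv2.imwrite("pics/fin.png",cv2.resize(np.hstack([S,I[90:330,136:376][::2,::2]]),(800,400),interpolation=cv2.INTER_CUBIC)[:,:,::-1])
for d in finder.silhouettes("lens","wrist")[:1]:
    cnt=max(cv2.findContours(d["region"].astype(np.uint8),0,2)[0],key=cv2.contourArea)
    print(d["p"],d["box"],cv2.minAreaRect(np.float32([at_z("wrist",q[0],.17)[:2]*1000 for q in cnt])))
E
```

```text
[-0.9693 -0.9462  6.7579] [0.5524 0.1997 0.1622] [-0.1409  0.1554  0.2359]
0.84 [256.9, 224.9, 72.4, 187.8] ((554.1813354492188, 209.4717559814453), (95.82733917236328, 33.19868850708008), 80.71173095703125)
```

View pics/fin.png

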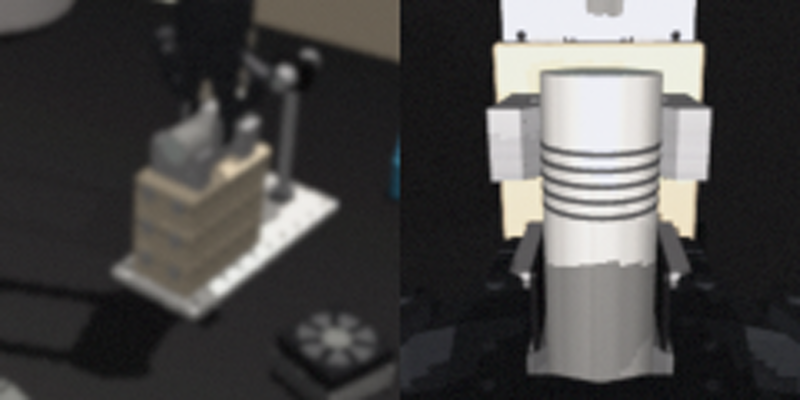

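The barrel sits centred between the cheeks (right panel, barrel 540 to 662, cheeks 488 to 710). A touch more push brings it to about 10 N.

Emit:
{"name": "servo_tool", "arguments": {"increments": [[0,0,0.06,0,0,0,1],[0,0,0,0,0,0,1],[0,0,0,0,0,0,1],[0,0,0,0,0,0,1],[0,0,0,0,0,0,1]]}}

```text
clock: 25.25
position: [0.5524, 0.1997, 0.1622]
ee_rot: [0.001, 0.761, 0.648, 0.002]
contact_force: [-1.3, -0.9, 9.0]
width: 0.0306
gripper_force: 41.1
```

Emit:
{"name": "servo_tool", "arguments": {"increments": [[0,0,0,0,0,0,1],[0,0,0,0,0,0,1],[0,0,0,0,0,0,1],[0,0,0,0,0,0,1],[0,0,0,0,0,0,1]]}}

```text
clock: 25.75
position: [0.5524, 0.1997, 0.1622]
ee_rot: [0.001, 0.761, 0.648, 0.002]
contact_force: [-1.3, -0.5, 8.6]
width: 0.0308
gripper_force: 41.1
```

Emit:
{"name": "servo_tool", "arguments": {"increments": [[0,0,0.03,0,0,0,1],[0,0,0,0,0,0,1],[0,0,0,0,0,0,1],[0,0,0,0,0,0,1],[0,0,0,0,0,0,1]]}}

```text
clock: 26.25
position: [0.5524, 0.1997, 0.1622]
ee_rot: [0.001, 0.761, 0.648, 0.002]
contact_force: [-1.4, -1.2, 10.2]
width: 0.0304
gripper_force: 41.1
```

```bash
python3 - <<'E'
from h import *
s=manip.get_state(); print(s["contact_force"],s["position"]); print(manip.sign_off())
E
```

```text
[-1.44843428 -1.15553456 10.16440808] [0.55241233 0.19968499 0.16222011]
the job is handed in; nothing more can be done
None
```

The V-block case is square on the column and let go, within about 1 mm of centre by camera; the barrel is in the V, gripped and pressed down with about 10 N; handed in at about 26 s, no verdict was returned.

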